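# Set the holding cradle for the longer coupling, lock it and lay the coupling in

## Task

The holding cradle is still pinned at its shortest setting. Pull its plunger knob up, slide the carriage right back until its rubber buffer gently meets the end stop (do not ram it, the stop is only clamped), and let the plunger drop home into the stop's slot so that the carriage is locked; then lay the small ribbed coupling (the one without a flange ring) in the cradle's V between the two cheeks and let go. Leave the other things on the bench where they are.

Things in the scene. Friction and masses are not known exactly. Their poses are not given: they have to be found in the camera images.
- cradle: Fixed bench cradle. Dark green base plate 112 x 245 x 12 mm (x, y, z); origin at its centre on the bench, z up. From -y to +y: fixed cheek (64 mm wide, z up to 70, y -111 to -96), white V rails, carriage (green bridge 102 mm wide, 70 mm long, bridge top z 57, its cheek up to z 70) on two steel ways, and behind it the aluminium end stop clamped across the ways (up to z 64).
- carriage (a joint): Travel in m of the carriage along the cradle's +y from its shortest setting; 4 N of friction. Space between the cheeks = 0.038 + this. The end stop can be clamped anywhere from 0.045 to 0.065 of travel: see or feel it. With the carriage's buffer against it the plunger stands over the stop's slot (play 1.5 mm either way). A slot on the way, at 0.018, also catches the pin.
- plunger (a joint): Height of the spring plunger in m: 0 = pin fully home in a slot, carriage locked; 0.010 = pin riding on the steel index bar, 0.013 = on the end stop's tongue; 0.015 = pulled right up. The spring pulls down with 4 to 10 N and drops it when released over a slot.
- knob_grip (a point): middle of the plunger's black knurled knob on top of the carriage: diameter 33 mm, 23 mm high (10 mm above this point, 13 mm below, where it tapers to a thinner steel stem); z 90 above the bench when the plunger is home, to be gripped from above and pulled up
- carriage_face (a point): middle of the carriage cheek's face at the height of the V axis (z 56); x, y, z as the cradle's
- rest_centre (a point): Point on the V's axis, in the plane of the fixed cheek's inner face, 56 mm above the bench; axes as the cradle's (y points to the carriage). A 56 mm round lies in the V with its axis here. The V rails reach 27 mm either side of the axis and z 42; beyond 34 mm from the axis nothing is higher than z 27 there.
- coupling: small coupling, lying: dark ribbed round body with a yellow cap on each end, 56 mm diameter, 77 mm long along its own y, 310 g. Origin at bench level under its axis; the middle of its length is at y +7.5 mm, z 28
- coupling_mid (a point): centre of the small coupling; y along its axis
- big_coupling: bystander: large coupling with a grey bolted flange ring round its middle, 68 mm diameter, 93 mm long, lying
- label_pad: bystander: white pad of cards, 79 x 97 x 11 mm
- loose_cap: bystander: yellow end cap, 91 mm diameter, 16 mm high
- marker: bystander: marker pen, 135 mm long, 17 mm thick
- hammer: bystander: claw hammer, 247 mm long
- buffer (a joint): Compression in m of the 12 mm long rubber buffer on the carriage's back, which meets the end stop: 0 free, 4 N per mm; a light touch (1 to 2 mm) is right, over 0.003 (12 N) would shift the clamped stop.

How it is judged (in metres and radians):
On the way:
1. the carriage is against the end stop and locked there by the plunger (value of joint carriage above 0.0435 m and value of joint plunger below 0.002 m), for 0.2 s.
At the end, for the whole second after the job is handed in: The carriage stands at the end stop (travel over 43.5 mm) with the plunger dropped home in the stop's slot (within 2 mm); the small coupling lies at rest in the V between the cheeks, its axis within 5 mm of the V axis and within 0.08 rad of its direction (all of step 1 and x of coupling_mid in the frame of rest_centre between -0.005 and 0.005 m and z of coupling_mid in the frame of rest_centre between -0.005 and 0.005 m and y of coupling_mid in the frame of rest_centre above 0.035 m and y of coupling_mid in the frame of carriage_face below -0.035 m and angle between the y axis of coupling and the y axis of cradle, either way round below 0.08 rad and linear speed of coupling below 0.01 m/s and velocity of joint carriage between -0.005 and 0.005 m/s); the robot touches nothing.
It fails at once if the end stop is rammed (buffer pressed in by over 3 mm, 12 N) (value of joint buffer above 0.003 m).
It fails at once if a bystander is moved by more than 30 mm (distance of any of big_coupling, label_pad, loose_cap, marker, hammer from where it was at the start of the episode above 0.03 m).
It also fails if it takes over 48 s, if anything falls off the work surface, if the arm or the gripper's body presses on something with over 40 N, if the wrist force passes 120 N, or if a joint passes its speed limit or range.

## Robot

A 6-joint arm with a two-finger parallel gripper is mounted at the origin on a cart in front of the work surface, level with it; the furniture and walls round the work are solid. World frame = base frame: x ahead of the robot, y to its left, z up, the work surface at z = 0. Lengths are in mm, angles in rad, forces in N, time in s.
With the tool pointing down it reaches from about 325 to 925 mm from the base axis. Payload 3.1 kg.
Tool frame: the origin (TCP) lies on the front face of the gripper's body, between the roots of the fingers; the fingertips stand 73 mm ahead of it and the grasp point (between the pads) lies 54 mm ahead of it; x points along the fingers, z is the direction in which the jaws open and shut, and the axes are right-handed (so a half turn about x gives the same grasp; the last joint's range is limited). The gripper opens to 85 mm and grips with 20 to 120 N. Pads are 22 mm wide; open, the fingers measure 114 mm over their backs; the gripper's body (76 mm by 85 mm) begins 54 mm behind the grasp point. The pads swing forward as they close: fully open they stand 13 mm farther back than shut.
Start: joints at [-1.331, 0.217, 1.613, -0, 1.311, -0.112], TCP at [215.389, -586.726, 303.9] pointing down, gripper open.
Joint ranges: [-2.75, 2.75], [-0.78, 2.1], [0.31, 2.55], [-1.13, 4.27], [0.13, 2.63], [-2.58, 2.58]. Speed limits (rad/s): [2.79, 2.79, 3.14, 3.14, 3.14, 3.14].

## Interface

Orientations are given as a unit quaternion [x, y, z, w].
In Python, from bench import r, viewer, models gives the robot as it stands.
- The arm moves only by the shell command python3 -m creep 'ROWS' [FORCE]. ROWS is JSON, a list that holds one entry, the list of rows, each a list of 5 numbers: the opening in per cent of the stroke, from 0 (shut) to 100 (fully open), then the shift along the world's x, y, z in m, then the turn about the world's z in rad. A call has 1 to 12 rows; each row shifts and turns the pose as measured when the row begins; what a row does not reach is not made up. A row lasts 1/12 s, in which the tool goes at most 41.7 mm and 7.16 degrees, less where a joint would pass 70% of its speed; a pose out of reach is approached as far as the arm can. A call is refused whole if a number of a shift passes 0.0417 or a number of a turn 0.125, either way. A call with a gripper value outside its range is refused whole. The fingers move at their own pace and stop on an object; FORCE is the grip in N (left out, the last holds). Time passes only in rows, so rows that do not move let the fingers close. It gives the time, the measured TCP pose, the force and the opening at its end, in the units of the state.
- r.get_state(): the state, without advancing time (a new reading comes with each control period).
- viewer.camera(name): name is "scene" or "top" or "wrist"; returns (picture, depth): 480x640x3 uint8, red, green, blue; 480x640 float32, mm along the optical axis (not along the pixel's ray), 0 where there is no reading.
- viewer.camera_params(name): a dict with "fov_y" (degrees; the focal length in pixels is half the picture's height over the tangent of half this angle, whatever the lens; pixels are square), "cx", "cy" (the principal point, pixels), "pose" (4x4, takes a point from camera to world coordinates). Camera axes: x right, y down, z forward; pixel columns grow to the right and rows downward; lengths in mm; the calibration is good to about 2 mm. A picture is of the moment at which its call begins: read the wrist's pose just before it. camera_params takes no time and is no camera call; for the wrist camera it gives the pose at the moment of the call.
- r.job_done(): hands the job in, once; it reports no verdict.
Trained networks look in the newest picture that a camera, given by its name, has taken for a name from the list of things; names that differ only in an ending like _2 or _b are one class to them, and where a whole thing is asked for, a point or a joint stands for the part that bears it (a point fixed in the world has none). Each returns a list of dicts, best first, with "confidence" (0 to 1); they miss things now and then, are a little off and sometimes report something else, mostly with a low value. They report only what shows in the picture. A call takes as long as a camera call.
- models.look_for(camera, label): "extent" ([left, top, right, bottom] in pixels, round what is visible of it).
- models.outline_of(camera, label): "region" (480x640 bool, what is visible of it) and "extent" ([left, top, right, bottom] in pixels, round what is visible of it).
- models.tip_of(camera, label): "centre" ([column, row] in pixels: a listed point, or the origin of a listed thing).
The state is a dict: "t": time; "joint_pos": joint angles; "joint_vel": joint speeds; "effort": joint torques, N m; "position": TCP position; "tool_rot": TCP orientation; "wrist_force": force on the tool from outside, world axes, zero at the start; "moment": the same for the moment, N m; "grip_width": opening from 0.0 (shut) to 1.0 (fully open).
Only numpy, scipy, OpenCV 4.12 (cv2) and the standard library are available. Lean on these libraries where they do the work, as an engineer would, in place of code of your own. Each camera call takes 0.05 s, during which the arm holds its last target. There are 200 camera calls.

## Working session

There is one attempt and no reset: what is moved stays moved. The work goes in short steps, Python scripts to look and compute and a shell command to move; the robot and the scene stay as the last step left them, time stands still between calls to the robot, and variables do not carry over. Pictures are saved under pics/ and viewed, about 8 in all and at most 12, crops included, and the job is handed in when it is done.

```bash
ls; mkdir -p pics; cat > h.py <<'E'
import numpy as np, cv2
from bench import r, viewer, models
def snap(c):
    p,d=viewer.camera(c); P=viewer.camera_params(c); return p,d,P
def proj(P,u,v,z):
    f=240/np.tan(np.radians(P["fov_y"])/2); T=np.array(P["pose"])
    return T,f,np.array([(u-P["cx"])/f*z,(v-P["cy"])/f*z,z,1])
def w(P,u,v,z):
    T,f,c=proj(P,u,v,z); return (T@c)[:3]
def wz(P,u,v,Z):  # on plane z=Z
    T,f,c=proj(P,u,v,1.); d=T[:3,:3]@c[:3]; o=T[:3,3]; return o+d*(Z-o[2])/d[2]
def cloud(P,d):
    v,u=np.mgrid[:480,:640]; f=240/np.tan(np.radians(P["fov_y"])/2); T=np.array(P["pose"])
    c=np.stack([(u-P["cx"])/f*d,(v-P["cy"])/f*d,d],-1); return c@T[:3,:3].T+T[:3,3]
def save(p,n): cv2.imwrite("pics/"+n,p[:,:,::-1])
E
python3 - <<'E'
from h import *
s=r.get_state(); print(s)
for c in ["top","scene"]:
    p,d,P=snap(c); save(p,c+"0.png"); print(c,np.round(P["pose"],3).tolist(),P["fov_y"])
    for l in ["cradle","coupling","coupling_mid","knob_grip","carriage_face","rest_centre","big_coupling"]:
        try:
            t=models.tip_of(c,l)[:2]
            for x in t:
                u,v=x["centre"]; print(l,np.round([u,v],1),round(x["confidence"],2),np.round(w(P,u,v,d[int(v),int(u)]),0))
        except Exception as e: print(l,e)
E
```

```text
pics
{'t': 0.0, 'joint_pos': array([-1.33120167e+00,  2.17735961e-01,  1.61493574e+00,  2.73651989e-06,
        1.31127834e+00, -1.12191079e-01]), 'joint_vel': array([-0.00054256, -0.00027926,  0.00028562,  0.00070266, -0.00057663,
       -0.0010484 ]), 'effort': array([-5.06058871e-05, -3.96851277e+01, -3.03854549e+01, -1.77102329e-04,
        9.61439480e-03,  7.46772372e-06]), 'position': array([ 215.23314328, -586.08944416,  302.57850272]), 'tool_rot': array([ 0.40534296,  0.5804035 , -0.40424028,  0.5791534 ]), 'wrist_force': array([ 0.66936229,  0.14894665, -0.2061069 ]), 'moment': array([-0.01227297,  0.02353618,  0.00621303]), 'grip_width': 1.0006883026289877}
top [[0.03, -0.991, 0.128, 451.55], [-1.0, -0.031, -0.005, -114.022], [0.009, -0.128, -0.992, 1382.549], [0.0, 0.0, 0.0, 1.0]] 42.715513207913794
cradle [245.7 277.1] 0.91 [541.  24.  99.]
coupling [368. 293.] 0.63 [ 518. -237.   46.]
coupling [282.3 202.5] 0.22 [721. -41.   0.]
coupling_mid [369.2 295.6] 0.56 [ 512. -240.   44.]
knob_grip [198.7 191.4] 0.65 [741. 152.  -3.]
knob_grip [247.2 275.1] 0.57 [545.  21.  97.]
carriage_face [265.2 272. ] 0.69 [555. -13.  65.]
carriage_face [373.2 295.5] 0.32 [ 513. -248.   50.]
rest_centre [282.3 277. ] 0.96 [550. -48.   8.]
big_coupling [415.9 210.3] 0.67 [ 704. -340.   43.]
scene [[0.52, -0.355, 0.777, -125.597], [-0.854, -0.211, 0.475, -526.991], [-0.005, -0.911, -0.413, 464.156], [0.0, 0.0, 0.0, 1.0]] 53.11580406097059
cradle [256.8 276.1] 0.8 [497.  -5.  35.]
coupling [380.8 324.9] 0.82 [ 494. -264.   16.]
coupling_mid [266.8 229.8] 0.64 [720. 141.  20.]
coupling_mid [375.9 309. ] 0.57 [ 496. -253.   42.]
knob_grip [258.9 238. ] 0.61 [534.  14.  96.]
carriage_face [278.2 253.4] 0.67 [550. -18.  64.]
rest_centre [291.7 263.4] 0.9 [522. -69.  68.]
big_coupling [381.3 322.8] 0.74 [ 489. -267.   25.]
big_coupling [469.8 292.5] 0.72 [ 397. -418.  172.]
```

View pics/top0.png

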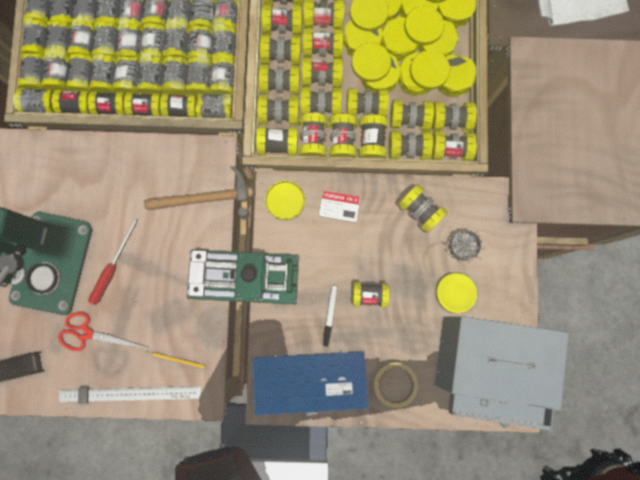

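View pics/scene0.png

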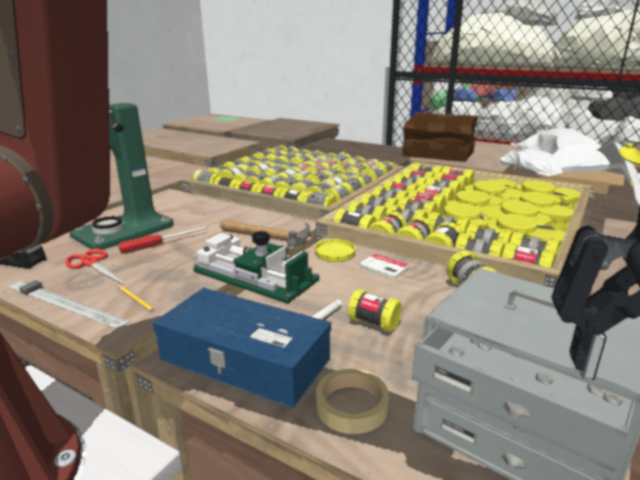

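```bash
python3 - <<'E'
from h import *
from scipy.spatial.transform import Rotation as R
s=r.get_state(); print(np.round(R.from_quat(s["tool_rot"]).as_matrix(),3))
p,d,P=snap("top"); C=cloud(P,d)
for l in ["cradle","coupling"]:
    for o in models.outline_of("top",l)[:2]:
        m=o["region"]; q=C[m]; q=q[q[:,2]>5]; 
        if len(q)<20: continue
        print(l,round(o["confidence"],2),o["extent"],cv2.minAreaRect(q[:,:2].astype(np.float32)),q[:,2].max())
E
```

```text
[[ 0.     0.939  0.345]
 [-0.     0.345 -0.939]
 [-1.    -0.     0.   ]]
cradle 0.86 [186.8, 248.5, 297.2, 304.5] ((530.2107543945312, 23.60395050048828), (279.36151123046875, 149.90396118164062), 88.46758270263672) 1382.5487149296937
```

```bash
python3 - <<'E'
from h import *
p,d,P=snap("top"); C=cloud(P,d); ok=d>0
def box(n,x0,x1,y0,y1):
    m=ok&(C[...,0]>x0)&(C[...,0]<x1)&(C[...,1]>y0)&(C[...,1]<y1); print(n,np.percentile(C[m][:,2],[50,99.5]))
box("cab",250,500,-700,-380); box("blue",300,450,-260,0); box("left",400,700,100,400)
for o in models.outline_of("top","coupling")[:2]: print(o["confidence"],o["extent"])
E
```

```text
cab [167.64412763 544.8937431 ]
blue [63.15964667 73.31874062]
left [-2.99007855 62.03999262]
0.97 [352.6, 281.7, 391.8, 305.6]
```

```bash
python3 -m creep '[[[100,0,0,0.04,0.122],[100,0,0,0.04,0.122],[100,0.03,0.03,0,0.122],[100,0.03,0.03,0,0.122],[100,0.03,0.03,0,0.122],[100,0.03,0.03,0,0.122],[100,0.03,0.04,0,0.122],[100,0.03,0.04,0,0.122],[100,0.03,0.04,0,0.122],[100,0.03,0.04,0,0.122],[100,0.02,0.04,0,0],[100,0.02,0.04,0,0]]]' 60
```

```text
t: 2.05
position: [468.1, -260.5, 387.0]
tool_rot: [-0.016, 0.706, 0.007, 0.708]
wrist_force: [0.3, -0.9, -0.5]
grip_width: 0.999
```

```bash
python3 -m creep '[[[100,0.01,0.04,0,0],[100,0.01,0.04,0,0],[100,0.01,0.04,0,0],[100,0,0.03,0,0],[100,0,0,0,0]]]' && python3 - <<'E'
from h import *
p,d,P=snap("wrist"); save(p,"w1.png"); np.savez("w1.npz",d=d,p=p); print(np.round(P["pose"],3).tolist(),P["fov_y"])
for l in ["cradle","coupling","coupling_mid","knob_grip","carriage_face","rest_centre","marker"]:
    for x in models.tip_of("wrist",l)[:2]:
        u,v=x["centre"]; 
        if 0<=u<640 and 0<=v<480: print(l,np.round([u,v],1),round(x["confidence"],2),np.round(w(P,u,v,d[int(v),int(u)]),0))
E
```

```text
t: 2.47
position: [499.9, -101.5, 388.0]
tool_rot: [-0.017, 0.705, 0.011, 0.709]
wrist_force: [0.7, -0.5, -0.2]
grip_width: 1.003
[[0.999, 0.037, 0.019, 498.178], [0.041, -0.959, -0.282, -35.681], [0.008, 0.282, -0.959, 458.314], [0.0, 0.0, 0.0, 1.0]] 61.287351004463325
cradle [369.6  52.3] 0.92 [540.  21. 101.]
coupling [323.8 308.7] 0.76 [ 515. -231.   54.]
coupling_mid [323.4 311.5] 0.96 [ 515. -234.   54.]
knob_grip [379.1  57.8] 0.78 [548.  17. 102.]
carriage_face [368.8 108.7] 0.86 [548. -21.  62.]
rest_centre [370.1 146.4] 0.9 [558. -58.  13.]
marker [285.1 231. ] 0.86 [ 469. -155.   15.]
```

View pics/w1.png

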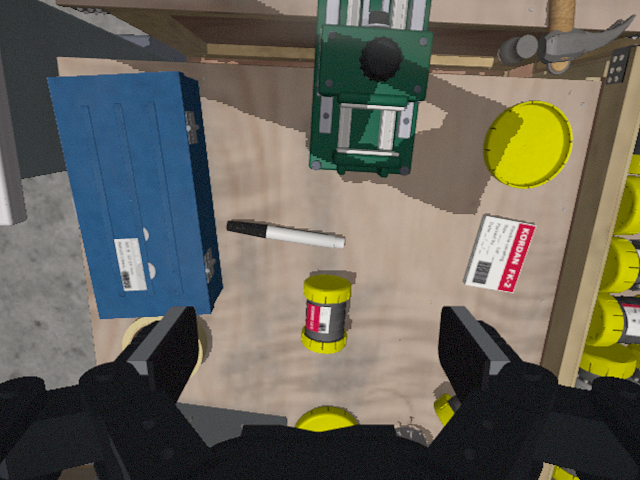

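```bash
python3 -m creep '[[[100,0.015,0.03,-0.02,0],[100,0.015,0.03,-0.02,0],[100,0.015,0.03,-0.015,0],[100,0,0,0,0],[100,0,0,0,0]]]' && python3 - <<'E'
from h import *
p,d,P=snap("wrist"); save(p,"w2.png"); np.savez("w2.npz",d=d,p=p,P=P["pose"])
C=cloud(P,d)
for l in ["cradle","knob_grip","carriage_face","rest_centre"]:
    for x in models.tip_of("wrist",l)[:2]:
        u,v=x["centre"]; z={"cradle":0,"knob_grip":90}.get(l,56)
        if 0<=u<640 and 0<=v<480: print(l,np.round([u,v],1),round(x["confidence"],2),np.round(w(P,u,v,d[int(v),int(u)]),0),"onplane",np.round(wz(P,u,v,z),1))
def rect(n,lo,hi,R=None):
    m=(d>0)&(C[...,2]>lo)&(C[...,2]<hi)&(C[...,0]>440)&(C[...,0]<660)&(C[...,1]>-130)&(C[...,1]<220)
    q=C[m][:,:2].astype(np.float32); 
    print(n,len(q),np.round(q.mean(0),1),np.round(q.min(0)),np.round(q.max(0)),cv2.minAreaRect(q))
rect("knob",92,110); rect("bridge",52,62); rect("cheeks",64,76); rect("base",7,17)
E
```

```text
t: 3.28
position: [547.1, -22.1, 332.5]
tool_rot: [-0.012, 0.703, 0.001, 0.711]
wrist_force: [-0.1, -0.7, 0.6]
grip_width: 1.002
cradle [319.6 129.3] 0.73 [551.  39.  59.] onplane [552.1  38.2   0. ]
knob_grip [316.9 155.7] 0.87 [549.  22. 101.] onplane [549.1  20.7  90. ]
carriage_face [314.6 196.3] 0.7 [548. -14.  70.] onplane [548.1 -16.5  56. ]
rest_centre [318.5 237.6] 0.77 [552. -57.  44.] onplane [552.1 -53.5  56. ]
knob 1619 [550.2  20.7] [533.   3.] [568.  37.] ((550.2244873046875, 20.074174880981445), (33.91665267944336, 33.87273025512695), 13.137240409851074)
bridge 7954 [550.7  29.1] [500. -61.] [602. 135.] ((550.7470092773438, 37.0434455871582), (196.0132598876953, 101.74297332763672), 89.5511245727539)
cheeks 3026 [549.8  -7.5] [517. -71.] [582. 132.] ((550.6942138671875, 30.69084930419922), (203.5247039794922, 63.729949951171875), 88.73418426513672)
base 6995 [549.3  25. ] [493. -83.] [609. 147.] ((550.6566772460938, 32.99890899658203), (229.5833282470703, 112.41036987304688), 88.87757110595703)
```

View pics/w2.png

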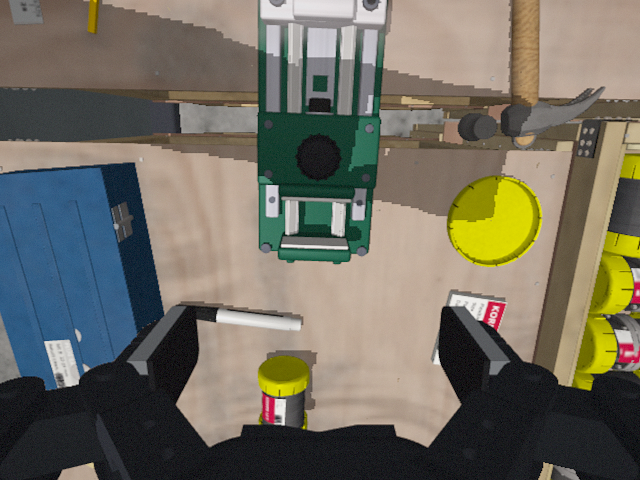

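```bash
python3 -m creep '[[[100,0.003,0.02,-0.03,-0.038],[100,0,0.022,-0.04,0],[100,0,0,-0.04,0],[100,0,0,-0.03,0],[100,0,0,-0.01,0],[100,0,0,0,0]]]'; python3 - <<'E'
from h import *
z=np.load("w2.npz"); d=z["d"]; P=dict(viewer.camera_params("wrist"),pose=z["P"]); C=cloud(P,d)
ok=(d>0)&(abs(C[...,0]-551)<48)
for n,lo,hi,y0,y1 in [("bridge",54,60,-10,90),("stop",56,70,85,200),("low",20,50,55,200)]:
    m=ok&(C[...,2]>lo)&(C[...,2]<hi)&(C[...,1]>y0)&(C[...,1]<y1); print(n,m.sum(),np.percentile(C[m][:,1],[0,1,5,50,95,99,100]).round(1))
m=(d>0)&(abs(C[...,0]-551)<7)&(C[...,1]>40)&(C[...,1]<150)
q=C[m]; q=q[np.argsort(q[:,1])]; print([(round(a[1]),round(a[2])) for a in q[::max(1,len(q)//60)]])
E
```

```text
t: 4.03
position: [554.3, 13.6, 190.9]
tool_rot: [0.005, 0.694, -0.019, 0.72]
wrist_force: [-0.3, -0.3, 0.1]
grip_width: 1.0
bridge 6546 [-8.8 -6.1 -3.5 28.6 50.7 58.3 63.6]
stop 1273 [120.1 120.3 120.7 126.  131.8 133.5 134.4]
low 8199 [ 55.   56.1  60.9  98.9 127.8 133.3 136.6]
[(40, 57), (42, 57), (43, 58), (45, 58), (47, 58), (48, 58), (50, 58), (51, 57), (53, 62), (54, 63), (56, 61), (57, 61), (59, 60), (61, 59), (63, 61), (66, 26), (68, 26), (69, 25), (72, 12), (74, 13), (76, 13), (78, 13), (80, 12), (82, 13), (84, 13), (85, 26), (86, 26), (88, 26), (90, 25), (91, 26), (93, 26), (94, 25), (96, 24), (98, 27), (100, 27), (101, 26), (103, 26), (105, 24), (106, 25), (108, 27), (110, 26), (111, 25), (113, 25), (115, 26), (117, 26), (118, 25), (120, 28), (121, 47), (121, 52), (121, 61), (121, 35), (121, 45), (121, 47), (122, 64), (124, 64), (125, 64), (126, 64), (128, 64), (129, 64), (130, 65), (131, 65)]
```

```bash
python3 -m creep '[[[100,-0.005,0.008,-0.005,0],[100,0,0,0,0],[100,0,0,0,0]]]'
```

```text
t: 4.28
position: [551.1, 20.4, 189.7]
tool_rot: [0.006, 0.692, -0.021, 0.722]
wrist_force: [0.1, 0.8, 0.6]
grip_width: 0.994
```

```bash
python3 -m creep '[[[100,-0.003,0.001,-0.015,0],[100,0,0,-0.015,0],[100,0,0,-0.012,0],[100,0,0,-0.004,0],[100,0,0,0,0],[100,0,0,0,0]]]'; python3 - <<'E'
from h import *
from scipy.spatial.transform import Rotation as R
s=r.get_state(); M=R.from_quat(s["tool_rot"]).as_matrix(); print(np.round(M,3), s["position"]+54*M[:,0])
p,d,P=snap("wrist"); save(p,"w3.png")
E
```

```text
t: 4.78
position: [556.1, 20.5, 154.2]
tool_rot: [0.005, 0.684, -0.021, 0.73]
wrist_force: [0.2, -0.1, -0.2]
grip_width: 1.0
[[ 0.065  0.039  0.997]
 [-0.024  0.999 -0.037]
 [-0.998 -0.021  0.065]] [559.61810223  19.21685579 100.37146958]
```

View pics/w3.png

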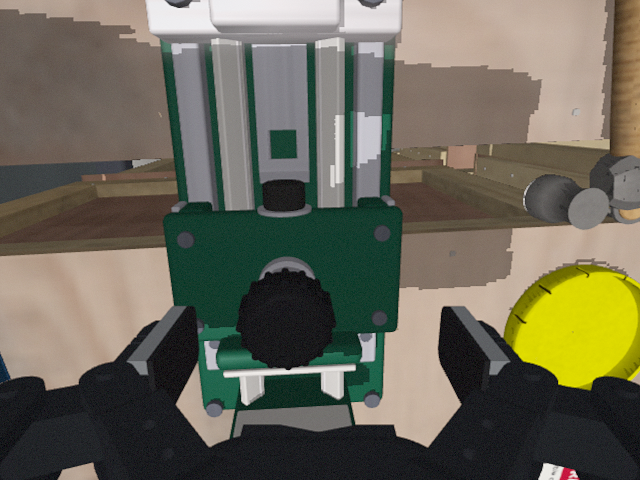

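```bash
python3 -m creep '[[[100,-0.006,0.001,-0.004,0],[100,-0.006,0,-0.005,0],[100,0,0,-0.004,0],[100,0,0,0,0],[100,0,0,0,0]]]'; cat >> h.py <<'E'
def st():
    from scipy.spatial.transform import Rotation as R
    s=r.get_state(); M=R.from_quat(s["tool_rot"]).as_matrix(); print("grasp",np.round(s["position"]+54*M[:,0],1),"x",M[:,0].round(3),"z",M[:,2].round(3),"F",s["wrist_force"].round(1),"g",round(s["grip_width"],3),"t",round(s["t"],2))
E
python3 -c "from h import *;st()"
```

```text
t: 5.25
position: [544.1, 21.5, 142.4]
tool_rot: [0.005, 0.682, -0.021, 0.731]
wrist_force: [0.0, 0.3, 0.0]
grip_width: 0.997
grasp [547.8  20.2  88.5] x [ 0.068 -0.024 -0.997] z [ 0.997 -0.037  0.069] F [0.  0.3 0. ] g 0.997 t 5.25
```

Close (33 mm ≈ 39 %).

```bash
python3 -m creep '[[[60,0.002,0,0,0],[45,0,0,0,0],[20,0,0,0,0],[20,0,0,0,0],[20,0,0,0,0],[20,0,0,0,0],[20,0,0,0,0]]]' 60; python3 -c "from h import *;st()"
```

```text
t: 5.83
position: [545.5, 21.6, 142.8]
tool_rot: [0.005, 0.684, -0.021, 0.73]
wrist_force: [0.9, -0.5, -1.1]
grip_width: 0.361
grasp [548.9  20.3  89. ] x [ 0.065 -0.024 -0.998] z [ 0.997 -0.037  0.065] F [ 0.9 -0.5 -1.1] g 0.361 t 5.83
```

```bash
python3 -m creep '[[[20,0,0,0.005,0],[20,0,0,0.005,0],[20,0,0,0.004,0],[20,0,0,0,0],[20,0,0,0,0]]]' ; python3 -c "from h import *;st()"
```

```text
t: 6.25
position: [545.2, 21.5, 154.3]
tool_rot: [0.005, 0.683, -0.021, 0.73]
wrist_force: [4.1, -0.2, -8.1]
grip_width: 0.355
grasp [548.8  20.3 100.5] x [ 0.066 -0.024 -0.998] z [ 0.997 -0.037  0.067] F [ 4.1 -0.2 -8.1] g 0.355 t 6.25
```

```bash
python3 -m creep '[[[20,0,0,0.004,0],[20,0,0,0,0]]]' ; python3 -c "from h import *;st()"
```

```text
t: 6.42
position: [545.2, 21.5, 157.2]
tool_rot: [0.006, 0.683, -0.021, 0.73]
wrist_force: [4.5, 0.3, -9.9]
grip_width: 0.358
grasp [548.7  20.2 103.3] x [ 0.066 -0.024 -0.998] z [ 0.997 -0.037  0.067] F [ 4.5  0.3 -9.9] g 0.358 t 6.42
```

```bash
python3 -m creep '[[[20,0,0.005,0,0],[20,0,0.008,0,0],[20,0,0.01,0,0],[20,0,0.01,0,0],[20,0,0.008,0,0],[20,0,0.005,0,0],[20,0,0,0,0]]]' ; python3 -c "from h import *;st()"
```

```text
t: 7.0
position: [545.9, 60.7, 154.7]
tool_rot: [-0.001, 0.682, -0.027, 0.731]
wrist_force: [3.6, 1.9, -5.9]
grip_width: 0.359
grasp [549.5  58.5 100.9] x [ 0.068 -0.041 -0.997] z [ 0.997 -0.036  0.069] F [ 3.6  1.9 -5.9] g 0.359 t 7.0
```

```bash
python3 -m creep '[[[20,0,0,0.004,0],[20,0,0,0,0],[20,0,0,0,0]]]' ; python3 -c "
from h import *;st()
p,d,P=snap('wrist'); save(p,'w4.png')"
```

```text
t: 7.25
position: [545.8, 60.8, 156.9]
tool_rot: [-0.001, 0.682, -0.027, 0.731]
wrist_force: [5.1, -0.1, -9.3]
grip_width: 0.359
grasp [549.5  58.6 103. ] x [ 0.068 -0.04  -0.997] z [ 0.997 -0.036  0.069] F [ 5.1 -0.1 -9.3] g 0.359 t 7.25
```

View pics/w4.png

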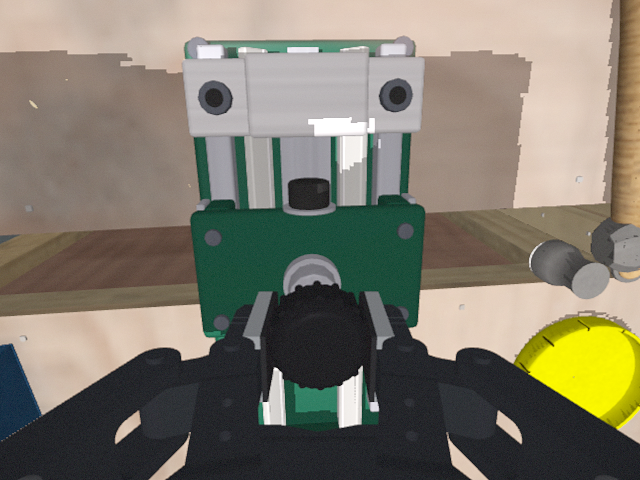

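```bash
python3 - <<'E'
from h import *
p,d,P=snap("wrist"); C=cloud(P,d)
for u in (302,309,316):
    q=C[100:215:3,u]; print([(round(a[1]),round(a[2])) for a in q])
E
```

```text
[(134, 65), (133, 65), (132, 64), (131, 65), (130, 65), (129, 64), (128, 64), (127, 63), (125, 64), (124, 64), (123, 63), (122, 65), (121, 63), (117, 27), (116, 26), (115, 27), (113, 26), (112, 25), (110, 26), (109, 26), (108, 27), (106, 26), (105, 26), (103, 26), (102, 26), (100, 26), (102, 49), (102, 56), (102, 61), (101, 62), (100, 62), (98, 61), (97, 61), (96, 61), (95, 61), (93, 61), (92, 60), (91, 63), (90, 65)]
[(134, 63), (133, 66), (132, 65), (131, 65), (130, 65), (129, 64), (128, 65), (126, 64), (125, 64), (124, 64), (123, 65), (122, 64), (121, 63), (117, 26), (116, 26), (115, 27), (113, 26), (112, 25), (110, 27), (109, 25), (107, 25), (106, 27), (104, 25), (103, 25), (102, 28), (100, 26), (102, 49), (102, 56), (102, 62), (101, 62), (100, 62), (98, 61), (97, 63), (96, 62), (95, 63), (93, 62), (92, 61), (91, 65), (90, 64)]
[(134, 65), (133, 65), (132, 65), (131, 64), (130, 66), (129, 65), (127, 65), (126, 65), (125, 63), (124, 66), (123, 65), (122, 64), (121, 62), (117, 27), (116, 26), (114, 26), (113, 27), (112, 26), (110, 26), (109, 26), (107, 26), (106, 26), (104, 25), (103, 26), (101, 25), (100, 26), (102, 48), (102, 57), (102, 62), (100, 61), (99, 61), (98, 61), (97, 62), (95, 61), (94, 62), (93, 62), (92, 61), (91, 64), (90, 64)]
```

```bash
python3 -m creep '[[[20,0,0.005,0.001,0],[20,0,0.005,0,0],[20,0,0.003,0.001,0],[20,0,0.001,0,0],[20,0,0,0,0],[20,0,0,0,0]]]' ; python3 -c "from h import *;st()"
```

```text
t: 7.85
position: [546.0, 70.4, 156.2]
tool_rot: [-0.003, 0.682, -0.03, 0.731]
wrist_force: [4.4, 0.6, -8.7]
grip_width: 0.357
grasp [549.7  67.8 102.4] x [ 0.068 -0.048 -0.997] z [ 0.997 -0.037  0.07 ] F [ 4.4  0.6 -8.7] g 0.357 t 7.85
```

```bash
python3 -m creep '[[[20,0,0,0.002,0],[20,0,0.004,0.0005,0],[20,0,0.004,0.0005,0],[20,0,0,0,0],[20,0,0,0,0]]]' ; python3 -c "
from h import *;st()
p,d,P=snap('wrist'); C=cloud(P,d);m=(d>0)&(C[...,2]>56)&(abs(C[...,0]-552)<6)
v=C[m]; v=v[(v[:,1]>90)&(v[:,1]<140)]; v=v[np.argsort(v[:,1])]; g=np.diff(v[:,1]); i=g.argmax(); print(v[i],v[i+1])
save(p,'w5.png')"
```

```text
t: 8.27
position: [546.1, 76.4, 157.3]
tool_rot: [-0.004, 0.682, -0.031, 0.731]
wrist_force: [5.1, -0.1, -9.9]
grip_width: 0.36
grasp [549.8  73.6 103.5] x [ 0.068 -0.051 -0.996] z [ 0.997 -0.037  0.07 ] F [ 5.1 -0.1 -9.9] g 0.36 t 8.27
[547.51967281 117.62943969  59.69484997] [551.66447612 120.56672755  61.44087984]
```

```bash
python3 -m creep '[[[20,0,0.002,0.0005,0],[20,0,0,0,0],[20,0,0.002,0,0],[20,0,0,0,0]]]' ; python3 -c "from h import *;st()"
```

```text
t: 8.65
position: [546.1, 78.6, 156.5]
tool_rot: [-0.005, 0.682, -0.032, 0.731]
wrist_force: [5.1, 2.1, -9.8]
grip_width: 0.362
grasp [549.8  75.7 102.7] x [ 0.068 -0.054 -0.996] z [ 0.997 -0.037  0.07 ] F [ 5.1  2.1 -9.8] g 0.362 t 8.65
```

```bash
python3 -m creep '[[[20,0,0.002,0.001,0],[20,0,0,0,0]]]' ; python3 -c "
from h import *;st()
p,d,P=snap('wrist'); C=cloud(P,d);m=(d>0)&(C[...,2]>56)&(abs(C[...,0]-552)<6)
v=C[m]; v=v[(v[:,1]>90)&(v[:,1]<140)]; v=v[np.argsort(v[:,1])]; g=np.diff(v[:,1]); i=g.argmax(); print(v[i],v[i+1]);st()"
```

```text
t: 8.82
position: [546.2, 79.7, 156.9]
tool_rot: [-0.005, 0.682, -0.033, 0.731]
wrist_force: [5.4, 1.7, -10.4]
grip_width: 0.36
grasp [549.9  76.7 103.1] x [ 0.068 -0.055 -0.996] z [ 0.997 -0.037  0.07 ] F [  5.4   1.7 -10.4] g 0.36 t 8.82
[546.89595513 106.92570473  58.12759642] [557.14210639 107.96989341  62.6531615 ]
grasp [549.8  76.7 102.9] x [ 0.068 -0.055 -0.996] z [ 0.997 -0.037  0.07 ] F [ 4.6  0.5 -9.4] g 0.355 t 8.87
```

```bash
python3 -m creep '[[[20,0,0.0015,0,0],[20,0,0,0,0]]]' ; python3 -c "
from h import *;st()"
```

```text
t: 9.03
position: [546.2, 80.2, 156.3]
tool_rot: [-0.006, 0.682, -0.033, 0.731]
wrist_force: [4.2, 1.7, -9.1]
grip_width: 0.362
grasp [549.9  77.2 102.5] x [ 0.068 -0.056 -0.996] z [ 0.997 -0.037  0.07 ] F [ 4.2  1.7 -9.1] g 0.362 t 9.03
```

```bash
python3 -c "
from h import *
p,d,P=snap('wrist'); save(cv2.resize(p[60:300,180:440],None,fx=2.5,fy=2.5,interpolation=2),'w6.png'); C=cloud(P,d);st()
for u in (310,318): print([(round(a[1],1),round(a[2])) for a in C[90:200:4,u]])"
```

```text
grasp [549.9  77.3 102.5] x [ 0.068 -0.056 -0.996] z [ 0.997 -0.037  0.07 ] F [  5.3  -0.3 -10. ] g 0.359 t 9.08
[(np.float64(156.7), 22), (np.float64(154.9), 23), (np.float64(153.2), 23), (np.float64(151.4), 23), (np.float64(149.9), 64), (np.float64(148.5), 64), (np.float64(147.1), 64), (np.float64(145.7), 65), (np.float64(144.2), 64), (np.float64(142.7), 64), (np.float64(141.3), 65), (np.float64(139.8), 64), (np.float64(138.3), 64), (np.float64(136.9), 65), (np.float64(135.3), 64), (np.float64(133.8), 64), (np.float64(132.3), 64), (np.float64(131.0), 66), (np.float64(129.4), 65), (np.float64(127.8), 65), (np.float64(126.2), 65), (np.float64(124.6), 64), (np.float64(122.7), 62), (np.float64(121.3), 64), (np.float64(119.2), 61), (np.float64(117.8), 62), (np.float64(116.2), 62), (np.float64(114.3), 61)]
[(np.float64(156.5), 23), (np.float64(154.8), 23), (np.float64(153.0), 23), (np.float64(151.3), 24), (np.float64(149.8), 63), (np.float64(148.4), 63), (np.float64(147.0), 65), (np.float64(145.6), 65), (np.float64(144.1), 65), (np.float64(142.6), 64), (np.float64(141.1), 64), (np.float64(139.8), 65), (np.float64(138.2), 65), (np.float64(136.7), 64), (np.float64(135.2), 64), (np.float64(133.8), 65), (np.float64(132.3), 65), (np.float64(130.7), 65), (np.float64(129.1), 64), (np.float64(127.3), 63), (np.float64(126.0), 64), (np.float64(124.4), 64), (np.float64(123.0), 65), (np.float64(121.1), 63), (np.float64(119.2), 62), (np.float64(117.5), 61), (np.float64(115.8), 61), (np.float64(114.0), 61)]
```

View pics/w6.png

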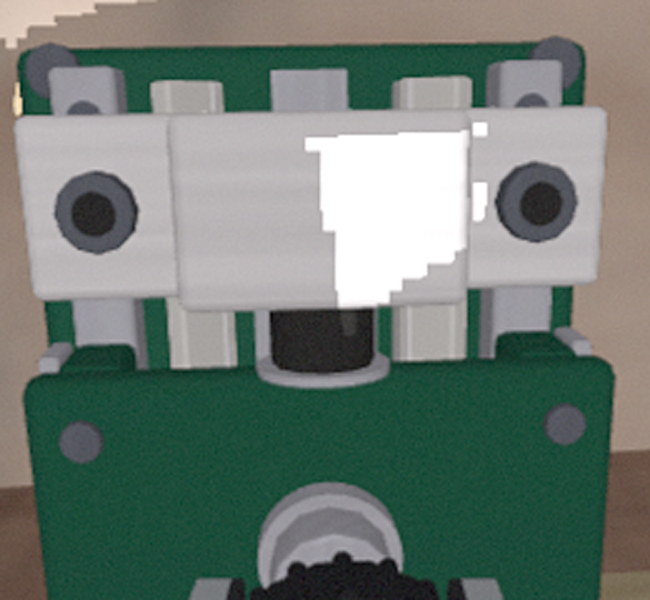

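```bash
python3 -m creep '[[[20,0,0,-0.003,0],[20,0,0,-0.002,0],[20,0,0,0,0]]]' ; python3 -c "from h import *;st()"
```

```text
t: 9.33
position: [546.2, 80.3, 150.8]
tool_rot: [-0.005, 0.682, -0.033, 0.731]
wrist_force: [4.6, -1.3, -7.7]
grip_width: 0.358
grasp [549.9  77.3  97.1] x [ 0.068 -0.056 -0.996] z [ 0.997 -0.038  0.07 ] F [ 4.6 -1.3 -7.7] g 0.358 t 9.33
```

```bash
python3 -m creep '[[[20,0,0,-0.004,0],[20,0,0,-0.004,0],[20,0,0,0,0]]]' ; python3 -c "from h import *;st()"
```

```text
t: 9.58
position: [546.3, 80.3, 143.1]
tool_rot: [-0.005, 0.682, -0.033, 0.731]
wrist_force: [2.0, -0.6, -5.0]
grip_width: 0.356
grasp [550.   77.3  89.3] x [ 0.068 -0.056 -0.996] z [ 0.997 -0.038  0.07 ] F [ 2.  -0.6 -5. ] g 0.356 t 9.58
```

```bash
python3 -m creep '[[[50,0,0,0,0],[100,0,0,0,0],[100,0,0,0,0],[100,0,0,0,0],[100,0,0,0.01,0],[100,0,0,0.02,0],[100,0,0,0.03,0],[100,0,0,0.03,0],[100,0,0,0.03,0],[100,0,-0.03,0.03,0],[100,0,-0.03,0.03,0],[100,0,-0.03,0,0]]]' && python3 -m creep '[[[100,0,-0.02,0,0],[100,0,0,0,0],[100,0,0,0,0]]]'; python3 - <<'E'
from h import *
st(); p,d,P=snap("wrist"); C=cloud(P,d); save(p,"w7.png")
def rect(n,lo,hi,x0,x1,y0,y1):
    m=(d>0)&(C[...,2]>lo)&(C[...,2]<hi)&(C[...,0]>x0)&(C[...,0]<x1)&(C[...,1]>y0)&(C[...,1]<y1)
    q=C[m][:,:2].astype(np.float32); print(n,len(q),cv2.minAreaRect(q),"z",np.median(C[m][:,2]).round(1),np.percentile(q[:,1],[1,99]))
rect("knob",85,120,500,600,30,120)
rect("cheek carr",65,76,500,600,0,60); rect("cheek fix",65,76,500,600,-100,-40); rect("base",7,17,480,620,-120,160); rect("rails",35,46,520,580,-70,20)
E
```

```text
t: 10.58
position: [542.6, -5.3, 337.5]
tool_rot: [-0.01, 0.682, -0.03, 0.73]
wrist_force: [1.7, -0.9, 0.8]
grip_width: 1.001
t: 10.83
position: [543.6, -31.0, 346.3]
tool_rot: [-0.009, 0.678, -0.033, 0.734]
wrist_force: [-0.7, -0.8, 0.1]
grip_width: 0.997
grasp [547.8 -34.2 292.5] x [ 0.078 -0.061 -0.995] z [ 0.996 -0.032  0.08 ] F [-0.7 -0.8  0.1] g 0.997 t 10.83
knob 1964 ((552.1819458007812, 76.62246704101562), (33.984771728515625, 33.9288330078125), 9.912683486938477) z 101.0 [60.87874325 92.38497139]
cheek carr 1324 ((551.5284423828125, 45.11628723144531), (12.73861026763916, 63.85910415649414), 88.4494857788086) z 70.5 [38.91181561 51.9353447 ]
cheek fix 1202 ((549.560546875, -63.43002700805664), (15.531622886657715, 63.95191955566406), 88.86437225341797) z 70.6 [-70.61106766 -55.66131638]
base 7448 ((551.246337890625, 20.663909912109375), (205.39987182617188, 112.19017028808594), 88.90052795410156) z 13.1 [-77.8167881  121.67335785]
rails 1867 ((550.5623779296875, -19.615028381347656), (80.0825424194336, 59.55695343017578), 89.02872467041016) z 39.3 [-55.76382698  19.26005585]
```

View pics/w7.png

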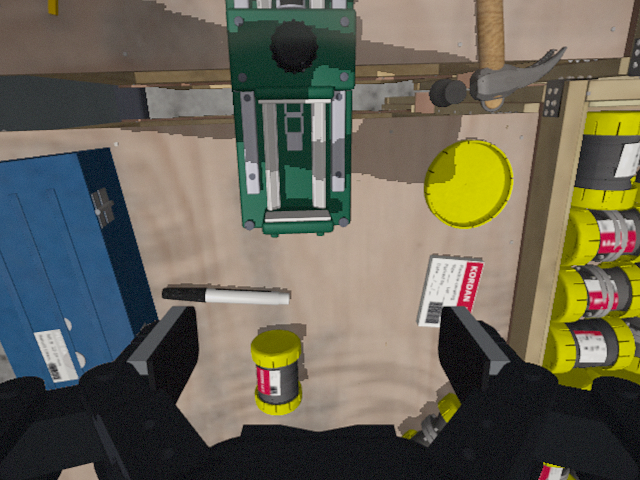

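```bash
cat >> h.py <<'E'
def coup(cam="wrist",zlo=8):
    p,d,P=snap(cam); C=cloud(P,d)
    o=models.outline_of(cam,"coupling")
    for k in o[:2]:
        q=C[k["region"]&(d>0)]; c0=np.median(q,0); q=q[(q[:,2]>zlo)&(np.linalg.norm(q-c0,axis=1)<70)]
        rc=cv2.minAreaRect(q[:,:2].astype(np.float32)); print(round(k["confidence"],2),k["extent"],rc,"z99",np.percentile(q[:,2],99).round(1))
        # ridge: top strip line fit -> axis direction
        t=q[q[:,2]>np.percentile(q[:,2],99)-4][:,:2]
        l=cv2.fitLine(t.astype(np.float32),cv2.DIST_L2,0,.01,.01).ravel(); print("ridge dir",l[:2],"through",l[2:],"yaw from y",np.arctan2(-l[0]*np.sign(l[1]),abs(l[1])).round(3))
    for x in models.tip_of(cam,"coupling_mid")[:1]: u,v=x["centre"]; print("mid on z28",wz(P,u,v,28).round(1),x["confidence"])
    return p
E
python3 -c "
from h import *
coup()"
```

```text
0.58 [250.6, 329.2, 301.5, 417.7] ((518.741943359375, -242.19114685058594), (77.76041412353516, 53.603271484375), 89.54138946533203) z99 56.0
ridge dir [ 0.00507384 -0.9999871 ] through [ 518.06146 -239.2592 ] yaw from y 0.005
mid on z28 [ 518.6 -240.6   28. ] 0.86
```

```bash
python3 -m creep '[[[100,-0.003,-0.03,0,0],[100,-0.003,-0.04,0,0],[100,-0.003,-0.04,0,0],[100,-0.003,-0.04,0,0],[100,0,-0.01,0,0],[100,0,0,0,0],[100,0,0,0,0]]]'; python3 -c "
from h import *
st(); save(coup(),'w8.png');st()"
```

```text
t: 11.62
position: [529.6, -185.0, 337.7]
tool_rot: [-0.013, 0.683, -0.023, 0.73]
wrist_force: [0.1, 0.4, 0.0]
grip_width: 1.0
grasp [ 533.2 -187.7  283.9] x [ 0.066 -0.051 -0.997] z [ 0.998 -0.013  0.067] F [0.1 0.4 0. ] g 1.0 t 11.62
0.87 [256.1, 202.2, 315.7, 294.5] ((518.524169921875, -242.95562744140625), (77.53981018066406, 53.57206726074219), 88.99620819091797) z99 56.8
ridge dir [7.2474871e-04 9.9999976e-01] through [ 518.4203  -241.19669] yaw from y -0.001
mid on z28 [ 518.7 -247.6   28. ] 0.82
grasp [ 533.5 -186.6  284.3] x [ 0.067 -0.051 -0.996] z [ 0.998 -0.011  0.067] F [-0.  -0.2 -0. ] g 1.001 t 11.77
```

```bash
python3 -m creep '[[[100,-0.01,-0.028,-0.03,0],[100,-0.008,-0.028,-0.04,0],[100,-0.004,0,-0.04,0],[100,-0.002,0,-0.03,0],[100,0,0,-0.02,0],[100,0,0,-0.005,0],[100,0,0,0,0],[100,0,0,0,0]]]'; python3 -c "
from h import *
st(); coup()"
```

```text
t: 12.43
position: [510.2, -229.8, 173.6]
tool_rot: [-0.021, 0.678, -0.016, 0.735]
wrist_force: [-0.2, 0.3, 0.4]
grip_width: 1.002
grasp [ 514.6 -232.7  119.9] x [ 0.08  -0.052 -0.995] z [0.997 0.008 0.08 ] F [-0.2  0.3  0.4] g 1.002 t 12.43
0.8 [258.5, 189.3, 360.6, 350.7] ((518.58349609375, -243.75392150878906), (77.4338607788086, 53.867191314697266), 89.37258911132812) z99 57.4
ridge dir [ 0.00125428 -0.9999992 ] through [ 518.2385  -239.93253] yaw from y 0.001
mid on z28 [ 517.8 -244.9   28. ] 0.78
```

```bash
python3 -m creep '[[[100,0,-0.005,-0.02,0],[100,0,-0.005,-0.03,0],[100,0,0,-0.02,0],[100,0,0,-0.01,0],[100,0,0,0,0],[100,0,0,0,0]]]'; python3 -c "
from h import *
st()"
```

```text
t: 13.08
position: [521.1, -246.0, 107.2]
tool_rot: [-0.027, 0.668, -0.022, 0.744]
wrist_force: [0.5, -0.2, 0.4]
grip_width: 0.999
grasp [ 526.9 -249.7   53.6] x [ 0.107 -0.069 -0.992] z [0.994 0.012 0.107] F [ 0.5 -0.2  0.4] g 0.999 t 13.08
```

```bash
python3 -m creep '[[[100,-0.006,0.005,-0.008,0],[100,-0.005,0.003,-0.01,0],[100,0,0,-0.008,0],[100,0,0,0,0],[100,0,0,0,0]]]'; python3 -c "
from h import *
st()"
```

```text
t: 13.5
position: [511.7, -238.3, 84.1]
tool_rot: [-0.029, 0.665, -0.023, 0.746]
wrist_force: [0.1, -0.3, 0.4]
grip_width: 1.0
grasp [ 518.  -242.3   30.6] x [ 0.115 -0.074 -0.991] z [0.993 0.013 0.114] F [ 0.1 -0.3  0.4] g 1.0 t 13.5
```

```bash
python3 -m creep '[[[80,0,0,0,0],[70,0,0,0,0],[40,0,0,0,0],[40,0,0,0,0],[40,0,0,0,0],[40,0,0,0,0]]]' 60; python3 -c "
from h import *
st()"
```

```text
t: 14.0
position: [511.9, -238.4, 84.6]
tool_rot: [-0.029, 0.665, -0.023, 0.746]
wrist_force: [0.4, 0.1, -0.5]
grip_width: 0.638
grasp [ 518.1 -242.4   31.1] x [ 0.115 -0.074 -0.991] z [0.993 0.013 0.114] F [ 0.4  0.1 -0.5] g 0.638 t 14.0
```

```bash
python3 -m creep '[[[40,0,0,0.015,0],[40,0,0,0.025,0],[40,0,0,0.03,0],[40,0,0,0.03,0],[40,0,0.02,0.02,0],[40,0.005,0.035,0,0],[40,0.005,0.035,0,0],[40,0.005,0.035,0,0],[40,0.005,0.03,0,0],[40,0.005,0.02,0,0],[40,0,0,0,0],[40,0,0,0,0]]]'; python3 -c "
from h import *
st()"
```

```text
t: 15.0
position: [526.2, -52.4, 198.4]
tool_rot: [-0.023, 0.673, -0.021, 0.739]
wrist_force: [-0.0, -0.9, -4.4]
grip_width: 0.639
grasp [531.2 -55.8 144.8] x [ 0.093 -0.062 -0.994] z [0.996 0.006 0.093] F [-0.  -0.9 -4.4] g 0.639 t 15.0
```

```bash
python3 -m creep '[[[40,0.008,0.02,0,-0.015],[40,0.008,0.02,0,-0.015],[40,0.003,0.007,0,0],[40,0,0,0,0],[40,0,0,0,0]]]'; python3 -c "
from h import *
st(); p=coup('wrist',100); save(p,'w9.png'); coup('top',100)"
```

```text
t: 15.42
position: [542.2, -7.0, 194.1]
tool_rot: [-0.012, 0.677, -0.034, 0.735]
wrist_force: [-0.4, -0.2, -3.7]
grip_width: 0.635
grasp [546.7 -10.6 140.4] x [ 0.082 -0.066 -0.994] z [ 0.996 -0.027  0.084] F [-0.4 -0.2 -3.7] g 0.635 t 15.42
0.78 [234.8, 208.9, 408.7, 430.5] ((548.306640625, -11.661849975585938), (77.53115844726562, 54.79766082763672), 87.00823211669922) z99 165.9
ridge dir [0.02058535 0.9997881 ] through [548.31305   10.288721] yaw from y -0.021
mid on z28 [556.2 -81.   28. ] 0.91
0.58 [272.4, 264.1, 282.9, 289.5] ((544.549560546875, -46.252532958984375), (10.085556983947754, 50.49618911743164), 87.1041030883789) z99 164.8
ridge dir [ 0.99871933 -0.05059328] through [545.4255  -46.82038] yaw from y 1.52Traceback (most recent call last):
  File "<string>", line 3, in <module>
    st(); p=coup('wrist',100); save(p,'w9.png'); coup('top',100)
                                                 ~~~~^^^^^^^^^^^
  File "h.py", line 24, in coup
    rc=cv2.minAreaRect(q[:,:2].astype(np.float32)); print(round(k["confidence"],2),k["extent"],rc,"z99",np.percentile(q[:,2],99).round(1))
                                                                                                        ~~~~~~~~~~~~~^^^^^^^^^^^
    return _quantile_unchecked(
        a, q, axis, out, overwrite_input, method, keepdims, weights)
    return _ureduce(a,
                    func=_quantile_ureduce_func,
    ...<5 lines>...
                    overwrite_input=overwrite_input,
                    method=method)
    r = func(a, **kwargs)
    result = _quantile(arr,
                       quantiles=q,
    ...<2 lines>...
                       out=out,
                       weights=wgt)
    slices_having_nans = np.isnan(arr[-1, ...])
                                  ~~~^^^^^^^^^
IndexError: index -1 is out of bounds for axis 0 with size 0
```

View pics/w9.png

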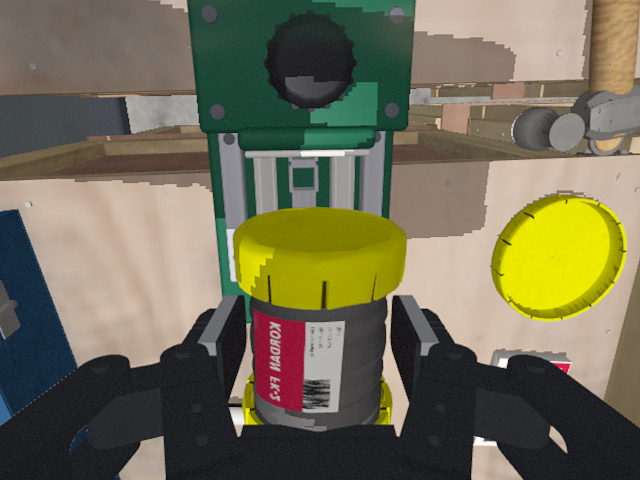

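```bash
python3 -m creep '[[[40,0.001,0.003,-0.01,0],[40,0,0.001,-0.015,0],[40,0,0.001,-0.01,0],[40,0,0,0,0],[40,0,0,0,0]]]'; python3 -c "
from h import *
st(); coup('wrist',70)"
```

```text
t: 16.08
position: [543.7, -3.8, 157.8]
tool_rot: [-0.011, 0.675, -0.035, 0.737]
wrist_force: [-0.1, -0.4, -3.9]
grip_width: 0.637
grasp [548.3  -7.4 104.1] x [ 0.085 -0.067 -0.994] z [ 0.996 -0.032  0.087] F [-0.1 -0.4 -3.9] g 0.637 t 16.08
0.79 [230.5, 209.1, 408.2, 430.8] ((550.062744140625, -8.534671783447266), (77.83911895751953, 54.70257568359375), 87.39788818359375) z99 129.5
ridge dir [0.02561213 0.99967194] through [549.84125   13.531322] yaw from y -0.026
mid on z28 [554.4 -54.4  28. ] 0.9
```

```bash
python3 -m creep '[[[40,0,0,-0.01,0],[40,0,0.001,-0.012,0],[40,-0.001,0.001,-0.01,0],[40,0,0,-0.005,0],[40,0,0,0,0],[40,0,0,0,0]]]'; python3 -c "
from h import *
st(); coup('wrist',50)"
```

```text
t: 16.73
position: [544.2, -1.6, 119.4]
tool_rot: [-0.011, 0.674, -0.035, 0.738]
wrist_force: [-0.4, 0.0, -4.3]
grip_width: 0.637
grasp [549.   -5.2  65.7] x [ 0.09  -0.067 -0.994] z [ 0.995 -0.031  0.092] F [-0.4  0.  -4.3] g 0.637 t 16.73
0.84 [233.4, 209.0, 408.3, 433.2] ((551.1889038085938, -2.5992584228515625), (84.54096221923828, 54.847511291503906), 87.509033203125) z99 91.2
ridge dir [0.03082534 0.9995248 ] through [550.74023   15.804911] yaw from y -0.031
mid on z28 [553.4 -30.1  28. ] 0.85
```

```bash
python3 -m creep '[[[40,0,-0.002,-0.003,0],[40,0,0,-0.003,0],[40,0,0,-0.002,0],[40,0,0,0,0],[40,0,0,0,0]]]'; python3 -c "
from h import *
st()"
```

```text
t: 17.3
position: [546.8, -4.2, 117.2]
tool_rot: [-0.012, 0.672, -0.036, 0.74]
wrist_force: [0.3, -0.1, -5.0]
grip_width: 0.635
grasp [551.9  -7.9  63.6] x [ 0.095 -0.068 -0.993] z [ 0.995 -0.031  0.097] F [ 0.3 -0.1 -5. ] g 0.635 t 17.3
```

```bash
python3 -m creep '[[[40,-0.002,0,-0.006,0],[40,0,0,0,0]]]'; python3 -c "
from h import *
st()"
```

```text
t: 17.47
position: [547.5, -4.4, 118.1]
tool_rot: [-0.012, 0.671, -0.036, 0.741]
wrist_force: [0.3, 0.8, -3.6]
grip_width: 0.636
grasp [552.8  -8.1  64.5] x [ 0.098 -0.07  -0.993] z [ 0.995 -0.031  0.1  ] F [ 0.3  0.8 -3.6] g 0.636 t 17.47
```

```bash
python3 -c "
from h import *
s=r.get_state();print(s['joint_pos'].round(3),s['joint_vel'].round(3),s['effort'].round(1),s['moment'].round(2),s['wrist_force'].round(1));p,d,P=snap('scene');save(cv2.resize(p[140:340,150:400],None,fx=3,fy=3,interpolation=2),'s2.png')"
```

```text
[-0.111  0.252  1.968 -0.08   0.818 -0.025] [ 0.001 -0.038 -0.033 -0.003  0.034  0.001] [ -0.  -38.4 -27.2  -0.2  -0.5   0. ] [0.11 0.13 0.04] [ 0.3  0.8 -3.6]
```

View pics/s2.png

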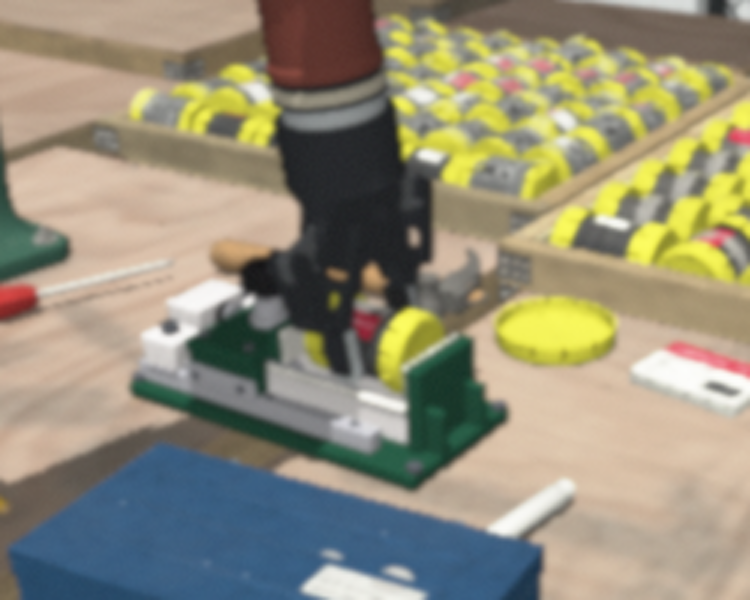

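```bash
python3 -c "
from h import *
st()"; python3 -m creep '[[[40,-0.002,0,-0.004,0],[40,-0.001,0,-0.004,0]]]'; python3 -c "
from h import *
st();s=r.get_state();print(s['joint_pos'].round(3),s['joint_vel'].round(3),s['effort'].round(1))"
```

```text
grasp [553.8  -8.3  64.8] x [ 0.1   -0.07  -0.993] z [ 0.994 -0.031  0.103] F [-2.4 -0.5  2.2] g 0.637 t 17.52
t: 17.68
position: [548.2, -4.6, 117.9]
tool_rot: [-0.013, 0.669, -0.036, 0.743]
wrist_force: [-18.4, 3.8, 31.7]
grip_width: 0.636
grasp [553.8  -8.4  64.3] x [ 0.103 -0.071 -0.992] z [ 0.994 -0.03   0.106] F [-18.4   3.8  31.7] g 0.636 t 17.68
[-0.111  0.252  1.97  -0.081  0.811 -0.025] [ 0.004  0.001  0.    -0.008  0.001  0.005] [ -1.8 -21.6 -22.1  -0.2  -4.2   0.1]
```

```bash
python3 -m creep '[[[40,-0.004,0,0.005,0],[40,0,0,0,0],[40,0,0,0,0]]]'; python3 -c "
from h import *
st(); coup('wrist',50)"
```

```text
t: 17.93
position: [545.1, -4.6, 124.1]
tool_rot: [-0.013, 0.667, -0.036, 0.744]
wrist_force: [0.3, 0.5, -4.4]
grip_width: 0.638
grasp [550.9  -8.4  70.6] x [ 0.107 -0.071 -0.992] z [ 0.994 -0.03   0.11 ] F [ 0.3  0.5 -4.4] g 0.638 t 17.93
0.88 [234.7, 208.6, 406.7, 432.2] ((553.0036010742188, -9.444869995117188), (77.51667022705078, 54.61384963989258), 87.2914810180664) z99 95.8
ridge dir [0.03655282 0.9993317 ] through [552.5136    12.073575] yaw from y -0.037
mid on z28 [554.6 -36.   28. ] 0.84
```

```bash
python3 -m creep '[[[40,-0.003,0,-0.004,0.015],[40,-0.001,0,-0.005,0],[40,0,0,0,0]]]'; python3 -c "
from h import *
st()"
```

```text
t: 18.33
position: [541.7, -4.9, 113.3]
tool_rot: [-0.018, 0.667, -0.03, 0.745]
wrist_force: [1.7, 0.1, -0.6]
grip_width: 0.634
grasp [547.6  -8.6  59.7] x [ 0.11  -0.07  -0.992] z [ 0.994 -0.013  0.111] F [ 1.7  0.1 -0.6] g 0.634 t 18.33
```

```bash
python3 -m creep '[[[40,0.002,0,-0.001,0],[40,0,0,0,0]]]'; python3 -c "
from h import *
st()"
```

```text
t: 18.5
position: [542.4, -4.9, 113.1]
tool_rot: [-0.019, 0.669, -0.03, 0.742]
wrist_force: [-0.1, 0.0, -1.2]
grip_width: 0.633
grasp [547.9  -8.7  59.5] x [ 0.103 -0.07  -0.992] z [ 0.994 -0.013  0.104] F [-0.1  0.  -1.2] g 0.633 t 18.5
```

```bash
python3 -m creep '[[[66,0,0,0,0],[75,0,0,0,0],[85,0,0,0,0],[100,0,0,0,0],[100,0,0,0,0],[100,0,0,0,0]]]'; python3 -c "
from h import *
st(); coup('wrist',50)"
```

```text
t: 19.0
position: [544.5, -5.2, 114.2]
tool_rot: [-0.019, 0.667, -0.03, 0.744]
wrist_force: [0.1, 1.2, 1.1]
grip_width: 1.001
grasp [550.3  -9.   60.7] x [ 0.107 -0.07  -0.992] z [ 0.994 -0.013  0.109] F [0.1 1.2 1.1] g 1.001 t 19.0
0.83 [225.6, 206.5, 399.2, 432.6] ((549.8621215820312, -9.995258331298828), (78.19911193847656, 54.18903350830078), 88.79054260253906) z99 84.8
ridge dir [0.01733152 0.9998498 ] through [549.21936    10.8299465] yaw from y -0.017
mid on z28 [552.2 -27.3  28. ] 0.74
```

```bash
python3 -m creep '[[[100,0,0,0.01,0],[100,0,0,0.02,0],[100,0,0,0.03,0],[100,0,0,0.04,0],[100,0,0,0.04,0],[100,0,-0.02,0.03,0],[100,0,-0.03,0.03,0],[100,0,-0.02,0,0],[100,0,0,0,0],[100,0,0,0,0]]]'; python3 - <<'E'
from h import *
st(); p=coup('wrist',50); save(p,"w10.png"); p,d,P=snap("wrist"); C=cloud(P,d)
def rect(n,lo,hi,x0,x1,y0,y1):
    m=(d>0)&(C[...,2]>lo)&(C[...,2]<hi)&(C[...,0]>x0)&(C[...,0]<x1)&(C[...,1]>y0)&(C[...,1]<y1)
    q=C[m][:,:2].astype(np.float32); print(n,len(q),cv2.minAreaRect(q),"z",np.median(C[m][:,2]).round(1),np.percentile(q[:,1],[1,99]))
rect("knob",85,120,500,600,50,120);rect("cheek carr",66,75,500,600,36,60); rect("cheek fix",66,75,500,600,-100,-52)
E
```

```text
t: 19.98
position: [539.1, -75.0, 328.4]
tool_rot: [-0.021, 0.667, -0.03, 0.744]
wrist_force: [-0.0, 0.1, -0.2]
grip_width: 1.001
grasp [545.  -78.9 274.9] x [ 0.109 -0.073 -0.991] z [ 0.994 -0.009  0.11 ] F [-0.   0.1 -0.2] g 1.001 t 19.98
0.92 [255.7, 49.6, 330.3, 161.1] ((549.8064575195312, -10.00545883178711), (77.36822509765625, 54.43429183959961), 88.7670669555664) z99 84.8
ridge dir [0.00832794 0.9999653 ] through [549.3164    -7.337485] yaw from y -0.008
0.46 [215.7, 0.0, 355.8, 36.9] ((551.0753784179688, 50.15608215332031), (101.73094177246094, 24.368558883666992), 0.75133216381073) z99 71.5
ridge dir [ 0.9998005  -0.01997339] through [550.2257    45.322613] yaw from y 1.551
mid on z28 [550.4 -10.1  28. ] 0.87
  return _methods._mean(a, axis=axis, dtype=dtype,
  ret = ret.dtype.type(ret / rcount)
Traceback (most recent call last):
IndexError: index -1 is out of bounds for axis 0 with size 0
```

View pics/w10.png

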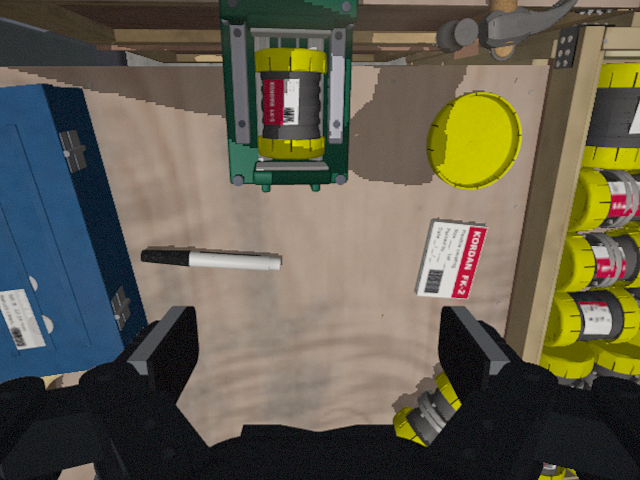

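```bash
python3 - <<'E'
from h import *
p,d,P=snap("top"); C=cloud(P,d)
m=(d>0)&(abs(C[...,0]-552)<14)&(abs(C[...,1]-77)<14); print("knob",m.sum(),np.percentile(C[m][:,2],[10,50,90]).round(1))
m=(d>0)&(C[...,2]>92)&(C[...,2]<110)&(abs(C[...,0]-552)<40)&(abs(C[...,1]-77)<40); print(C[m].mean(0).round(1))
print(r.job_done())
E
```

```text
knob 92 [ 94.5  97.6 101.6]
[551.   82.4  97.4]
the job is handed in; nothing more can be done
None
```

The carriage is back against its end stop with the plunger home, and the small coupling lies in the V with the gripper clear. I handed the job in at about 20 s of the 48 s allowed; no verdict is given.

- **Carriage:** I pulled the plunger up about 14 mm and slid the carriage back about 56 mm. The close-up picture shows the buffer meeting the stop. The y force readings there were too noisy to tell how far the buffer was pressed in.
- **Plunger:** lowered by hand, it went down freely to its starting height. The wrist camera then put the knob top at 101 mm, against 100 mm when home. The top camera's last reading was about 97.5 mm, also consistent with home. I did not test the lock by pulling on the carriage.
- **Coupling:** the first try to set it down rode up on one V rail, with about 37 N at the wrist. I lifted it, recentred and lowered it again.
- **Last checks:**
  - The coupling's top is at 84.8 mm (84 mm is nominal), and its axis is about 1 mm from the V axis and 0.01 rad from its direction.
  - Its centre is about 46 mm from the fixed cheek and 49 mm from the carriage cheek. The cheek positions come from an earlier picture, because the last script stopped before remeasuring them.
- **Other things on the bench:** I touched none of them, and those in the last wrist picture look where they were. I did not measure their positions.

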